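# Set the print-head carriage with its recessed thumbwheel

## Task

Set this print-head fixture for the next carton: with a fingertip, gently roll the recessed thumbwheel, never pushing the carriage itself, until the carriage's pointer is in line with the slim round datum pin (not the square block), and take the finger off. Then throw the clamp lever fully over, away from the robot, leaving the pointer on the pin and everything around the fixture where it stands.

Things in the scene. Friction and masses are not known exactly. Their poses are not given: they have to be found in the camera images.
- jig: Fixture fixed to the table: base plate 200 (x) x 300 (y) x 12 mm. Origin: centre of its underside; x away from the robot, y along the rail, z up. On it: black wheel housing 42 x 80 mm at x -50, y +60, flat top z 50; clamp lever at x -45, y -85; steel datum bar along y at x 12, top z 24; print-head rail at x 65. Nothing above 130 mm. Pressing it with over 15 N (the lever over 25 N) damages it.
- wheel_slot (a point): Centre of the slot (14 x 40 mm, long along y) in the housing's flat top. In it sits a knurled steel thumbwheel, 44 mm across, 10 mm wide, axle along the fixture's x. Its crown, right above this point, stands 4 to 13 mm proud; the height differs each time and is not measured: feel for it. Its rim is rubber-bushed: gives about 8 N per mm for 3.5 mm, then is solid; over 15 N damages it.
- wheel (a joint): Turn of the thumbwheel, rad, 0 at the start, growing as its crown moves along the fixture's +y (-4.1 to 4.1). Crown +y moves the carriage +y, 0.4 mm per mm of rim. Stiff: about 4 N along the rim, so keep about 7 to 11 N on the crown or the finger slips. Stays where left. A stroke works only while the tip stays on the crown, about 8 mm either side, so several strokes are needed.
- carriage: The print-head carriage on its rail: a grey block 50 x 46 x 20 mm with an upright steel print head, 80 mm high in all, geared to the thumbwheel; it travels 36 mm either way along the fixture's y from its middle. Origin at the centre of the block's underside. Not to be pushed by hand (2 N at most).
- pointer (a point): Tip of the pointer, a thin dark blade that sticks out of the carriage towards the robot (fixture's -x) and ends just short of the row of datum pieces, 42 mm above the table.
- pin: The slim round steel datum pin, 8 mm in diameter and 32 mm high with a pointed top, standing on the datum bar 12 to 26 mm to one side of the pointer's first place. Origin at the centre of its foot, on its axis; axes as the fixture's. The pointer is in line when its tip has the same y as the pin in these axes.
- block: The square steel datum piece, 14 x 12 x 12 mm, standing on the same bar to the other side of the pointer; not the one wanted. Origin at the centre of its foot.
- clamp (a joint): Angle of the clamp lever, rad: near 0 leaning 0.5 rad from upright towards the robot (unclamped), 1.0 fully over away from the robot (clamped). It stays where it is left; about 1 N at its ball moves it, up to a hard stop at 1.0. Ease it home: over 25 N damages it.
- clamp_tip (a point): Centre of the black ball, 26 mm in diameter, at the end of the clamp lever's 10 mm steel rod. The rod is 80 mm long from its hinge to this point; the hinge axis lies along the fixture's y, at x -45, y -85, z 34 mm in the fixture's frame. The ball moves in the fixture's xz plane.
- beaker: Bystander: clear plastic beaker, 96 mm in diameter, 120 mm high. Origin under its centre.
- wash_bottle: Bystander: white wash bottle, 60 mm in diameter, 150 mm high. Origin under its centre.
- driver: Bystander: screwdriver lying on the table, about 200 mm long along its x. Origin under its middle.
- parts_tray: Bystander: open steel tray 120 x 90 x 30 mm. Origin under its centre.

How it is judged (in metres and radians):
On the way, in this order (a step that is already met when the one before it is completed fails the run):
1. with the clamp lever still open, the pointer rests in line with the round pin (within 2.5 mm) and the fingers touch nothing (y of pointer in the frame of pin between -0.0025 and 0.0025 m and value of joint clamp below 0.4 rad and contact force between the fingers and anything else below 0.3 N), for 0.2 s.
2. the clamp lever is fully over (value of joint clamp above 0.85 rad), for 0.2 s.
At the end, for the whole second after the job is handed in: The pointer is at rest within 2.5 mm of the round pin along the rail, and the clamp lever is fully over (beyond 0.85 of its 1.0 rad) (y of pointer in the frame of pin between -0.0025 and 0.0025 m and value of joint clamp above 0.85 rad and linear speed of carriage below 0.005 m/s); the robot touches nothing.
It fails at once if while the clamp is open, anything (such as the wheel) is pressed with more than 15 N (contact force between any of the fingers, the arm and anything else above 15 N and value of joint clamp below 0.5 rad).
It fails at once if anything (such as the lever at its stop) is pressed with more than 25 N (contact force between any of the fingers, the arm and anything else above 25 N).
It fails at once if the carriage is pushed directly (contact force between any of the fingers, the arm and carriage above 2 N).
It fails at once if a bystander is moved more than 15 mm (distance of any of beaker, wash_bottle, driver, parts_tray from where it was at the start of the episode above 0.015 m).
It also fails if it takes over 72 s, if anything falls off the work surface, if the arm or the gripper's body presses on something with over 40 N, if the wrist force passes 120 N, or if a joint passes its speed limit or range.

## Robot

A 6-joint arm with a two-finger parallel gripper is mounted at the origin on the work surface. World frame = base frame: x ahead of the robot, y to its left, z up, the work surface at z = 0. Lengths are in mm, angles in rad, forces in N, time in s.
With the tool pointing down it reaches from about 325 to 750 mm from the base axis. Payload 7.6 kg.
Tool frame: the origin (TCP) lies on the centre line of the jaws, within the pads' length; the fingertips stand 25 mm ahead of it and the grasp point (between the pads) lies 6 mm ahead of it (r.finger_overhang is the distance from the TCP to the fingertips, in mm); z points along the fingers, y is the line along which they close (so a half turn about z gives the same grasp; the last joint's range is limited). The gripper opens to 85 mm and grips with 20 to 120 N. Pads are 22 mm wide; open, the fingers measure 114 mm over their backs; the gripper's body (76 mm by 85 mm) begins 54 mm behind the grasp point. The pads swing forward as they close: fully open they stand 13 mm farther back than shut.
Start: joints at [-1.386, 0.052, 1.401, -0, 1.689, -0.07], TCP at [132.351, -508.062, 256.323] pointing down, gripper open.
Joint ranges: [-2.9, 2.9], [-0.91, 2.17], [0.12, 2.37], [-1.06, 4.2], [0.26, 2.73], [-2.93, 2.93]. Speed limits (rad/s): [2.57, 2.57, 3.01, 3.14, 3.14, 3.14].

## Interface

Orientations are given as a 3x3 rotation matrix whose columns are the frame's x, y, z axes.
In Python, from station import r gives the robot as it stands. Calls block until the motion is done:
- r.move_pose(position, orientation): joint-space move of the TCP to a pose.
- r.servo_line(position, rot=None, speed=150): straight line of the TCP; rot=None keeps the orientation; speed is the mean speed in mm/s.
- r.set_joints(angles): joint-space move.
- r.move_gripper(opening, squeeze=None): finger opening in mm; squeeze is the grip in N (None keeps the last); returns when the fingers have stopped.
- r.sleep(seconds).
- r.inverse_kinematics(position, orientation): joint angles nearest the present ones, or None.
- r.camera(name): name is "scene" or "top" or "wrist"; returns the picture (384x512x3 uint8, red, green, blue); there is no depth.
- r.camera_params(name): a dict with "fx", "fy", "cx", "cy" (pixels), "dist" ([k1, k2, p1, p2, k3] as OpenCV has them; the pictures are not rectified), "R" (3x3) and "t" (3): a world point X has camera coordinates R X + t. Camera axes: x right, y down, z forward; pixel columns grow to the right and rows downward; lengths in mm; the calibration is good to about 2 mm. A picture is of the moment at which its call begins: read the wrist's pose just before it. camera_params takes no time and is no camera call; for the wrist camera it gives the pose at the moment of the call.
A pose or a line that the arm cannot do raises r.Unreachable and nothing moves.
- r.job_done(): hands the job in; it is judged then, once.
Trained networks look in the newest picture that a camera, given by its name, has taken for a name from the list of things; names that differ only in an ending like _2 or _b are one class to them, and where a whole thing is asked for, a point or a joint stands for the part that bears it (a point fixed in the world has none). Each returns a list of dicts, best first, with "confidence" (0 to 1); they miss things now and then, are a little off and sometimes report something else, mostly with a low value. They report only what shows in the picture. A call takes as long as a camera call.
- r.recognise(camera, label): "box" ([left, top, width, height] in pixels, round what is visible of it).
- r.pinpoint(camera, label): "location" ([column, row] in pixels: a listed point, or the origin of a listed thing).
Readings, each from a call of its own:
- r.get_time(): time.
- r.get_q(): joint angles.
- r.get_qvel(): joint speeds.
- r.get_joint_efforts(): joint torques, N m.
- r.get_eef_pos(): TCP position.
- r.get_orientation(): TCP orientation.
- r.get_ft_force(): force on the tool from outside, world axes, zero at the start.
- r.get_ft_torque(): the same for the moment, N m.
- r.get_gripper_width(): finger opening in mm.
- r.get_grip_force(): force on a finger pad.
Only numpy, scipy, OpenCV 4.12 (cv2) and the standard library are available. Lean on these libraries where they do the work, as an engineer would, in place of code of your own. Each camera call takes 0.05 s, during which the arm holds its last target. There are 200 camera calls.

## Working session

There is one attempt and no reset: what is moved stays moved. The work goes in short steps, each a Python script; the robot and the scene stay as the last script left them, time stands still between calls to the robot, and variables do not carry over. Pictures are saved under pics/ and viewed, at most 10 in all, crops included, and the job is handed in when it is done.

```bash
mkdir -p pics; ls; python3 - <<'E'
from station import r
import cv2,numpy as np
ims=[]
for c in ["scene","top"]:
    im=r.camera(c); ims.append(im)
    p=r.camera_params(c); print(c,{k:np.round(v,4).tolist() for k,v in p.items()})
    for l in ["jig","wheel_slot","carriage","pointer","pin","block","clamp_tip","beaker","wash_bottle","driver","parts_tray"]:
        d=r.pinpoint(c,l); print(l,[(np.round(x["location"],1).tolist(),round(x["confidence"],2)) for x in d[:2]])
cv2.imwrite("pics/a.png",cv2.resize(np.vstack(ims)[:,:,::-1],(512*600//768*1,600)) if 0 else np.hstack(ims)[:,:,::-1][:, :])
cv2.imwrite("pics/s.png",cv2.resize(ims[0][:,:,::-1],(800,600)));cv2.imwrite("pics/t.png",cv2.resize(ims[1][:,:,::-1],(800,600)))
print(r.get_time(),r.finger_overhang,r.get_orientation().tolist())
E
```

```text
pics
scene {'fx': 413.1183, 'fy': 413.1183, 'cx': 259.2197, 'cy': 192.0775, 'dist': [0.0439, 0.0, 0.0, 0.0, 0.0], 'R': [[-0.0921, 0.9957, 0.0037], [0.7663, 0.0732, -0.6383], [-0.6359, -0.056, -0.7698]], 't': [44.8975, -358.8042, 1688.345]}
jig [([267.5, 230.6], 0.71), ([269.1, 216.4], 0.63)]
wheel_slot [([284.8, 196.4], 0.83)]
carriage [([267.7, 229.0], 0.89)]
pointer [([266.8, 216.9], 0.68)]
pin []
block []
clamp_tip [([241.4, 178.9], 0.59)]
beaker [([383.7, 258.5], 0.56)]
wash_bottle [([391.1, 194.9], 0.72)]
driver [([151.5, 177.5], 0.75)]
parts_tray [([132.3, 220.2], 0.59), ([391.8, 198.2], 0.4)]
top {'fx': 389.0669, 'fy': 389.0669, 'cx': 253.9778, 'cy': 187.9518, 'dist': [-0.0317, 0.0, 0.0, 0.0, 0.0], 'R': [[0.0235, -0.9997, 0.0093], [-0.9812, -0.0248, -0.1915], [0.1917, -0.0047, -0.9815]], 't': [10.231, 542.1204, 974.4549]}
jig [([255.3, 169.7], 0.64), ([255.6, 180.2], 0.63)]
wheel_slot [([232.7, 193.8], 0.96)]
carriage [([247.7, 152.3], 0.89), ([246.0, 173.0], 0.36)]
pointer [([252.5, 169.0], 0.68)]
pin []
block [([243.3, 174.2], 0.35)]
clamp_tip [([289.6, 202.9], 0.61)]
beaker [([127.3, 137.3], 0.98)]
wash_bottle [([104.3, 223.0], 0.7)]
driver [([393.5, 227.9], 0.58)]
parts_tray [([405.1, 168.3], 0.73)]
1.2 25.0 [[0.9677200439655554, 0.2520276088528157, 2.9719283292598003e-05], [0.2520276105451536, -0.9677200395786802, -9.230784581225766e-05], [5.4958203457413905e-06, 9.68182325631742e-05, -0.999999995298013]]
```

View pics/s.png

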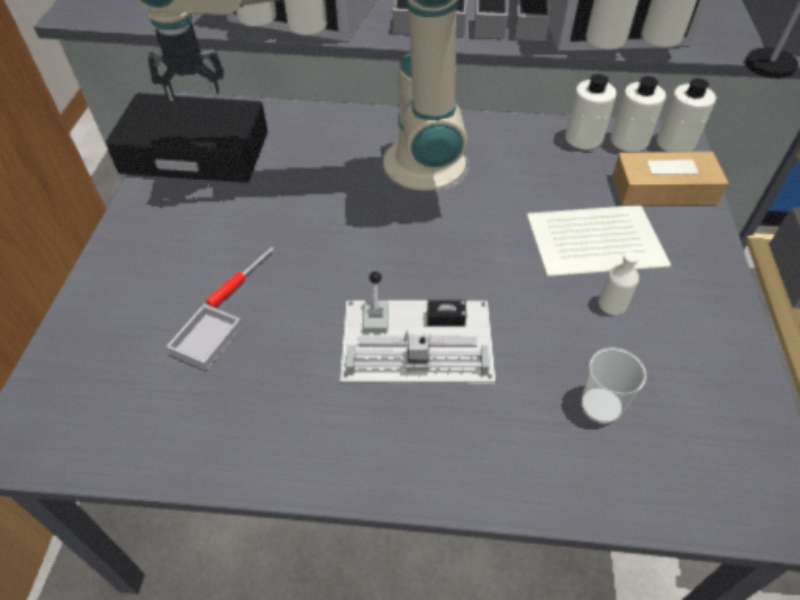

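View pics/t.png

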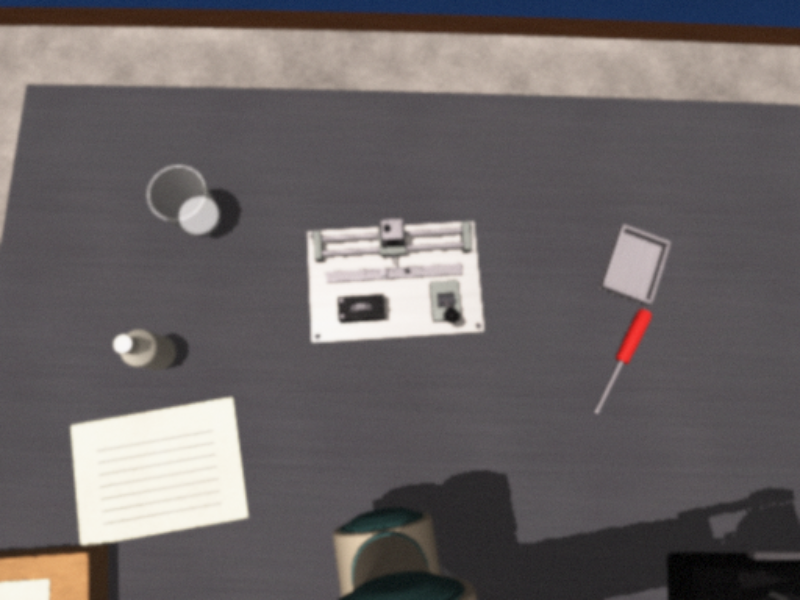

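```bash
cat > h.py <<'E'
from station import r
import cv2,numpy as np
def ray(p,uv):
    K=np.array([[p["fx"],0,p["cx"]],[0,p["fy"],p["cy"]],[0,0,1]])
    n=cv2.undistortPoints(np.array([[uv]],float),K,np.array(p["dist"],float))[0,0]
    R=np.array(p["R"]);t=np.array(p["t"])
    return -R.T@t, R.T@np.array([n[0],n[1],1])
def atz(p,uv,z):
    o,d=ray(p,uv); return o+d*(z-o[2])/d[2]
def proj(p,X):
    K=np.array([[p["fx"],0,p["cx"]],[0,p["fy"],p["cy"]],[0,0,1]])
    return cv2.projectPoints(np.array(X,float).reshape(-1,3),cv2.Rodrigues(np.array(p["R"]))[0],np.array(p["t"],float),K,np.array(p["dist"],float))[0][:,0]
def fit(A,B): # yaw + offset mapping local A(2d) to B
    a=A-A.mean(0);b=B-B.mean(0)
    th=np.arctan2((a[:,0]*b[:,1]-a[:,1]*b[:,0]).sum(),(a*b).sum())
    c,s=np.cos(th),np.sin(th);R=np.array([[c,-s],[s,c]])
    return th,B.mean(0)-R@A.mean(0)
def rot(yaw): # tool down, tool x along yaw
    c,s=np.cos(yaw),np.sin(yaw); return np.array([[c,s,0],[s,-c,0],[0,0,-1.]])
E
cat > a.py <<'E'
from h import *
A=np.array([[100,150],[100,-150],[-100,-150],[-100,150]],float)
for c,px in [("top",[(307,231),(475,221),(484,331),(313,343)]),("scene",[(341,381),(494,381),(489,300),(346,301)])]:
    p=r.camera_params(c)
    B=np.array([atz(p,np.array(q)*.64,12)[:2] for q in px])
    if c=="scene": AA=A[[1,0,3,2]]
    else: AA=A
    th,o=fit(AA,B); print(c,th,o,np.round(B).tolist())
    if c=="top": T=(th,o)
th,o=T
w=o+np.array([[np.cos(th),-np.sin(th)],[np.sin(th),np.cos(th)]])@np.array([-20,0])
for yaw in (th,):
    print(r.inverse_kinematics([*w,300],rot(yaw)))
    r.move_pose([*w,300],rot(yaw))
im=r.camera("wrist");p=r.camera_params("wrist")
print(p,r.get_time())
cv2.imwrite("pics/w1.png",cv2.resize(im[:,:,::-1],(800,600)))
E
python3 a.py
```

```text
top 0.09120079954755189 [573.21981523  27.15676117] [[660.0, 187.0], [687.0, -114.0], [487.0, -130.0], [459.0, 166.0]]
scene 0.0933364210627031 [577.25956918  33.73856729] [[692.0, -105.0], [664.0, 189.0], [461.0, 177.0], [493.0, -126.0]]
[-2.09127947e-02  1.28301222e-01  1.23363188e+00 -4.44089210e-16
  1.77965955e+00  1.45868273e+00]
{'fx': 284.9555313987128, 'fy': 284.9555313987128, 'cx': 254.65495148898452, 'cy': 190.49510049550486, 'dist': array([-0.00533955,  0.        ,  0.        ,  0.        ,  0.        ]), 'R': array([[ 9.00552294e-02, -9.95936501e-01,  7.35839494e-04],
       [-9.47171184e-01, -8.54173304e-02,  3.09144994e-01],
       [-3.07825930e-01, -2.85370893e-02, -9.51014632e-01]]), 't': array([-26.40615045, 472.175546  , 592.57400017])} 3.6667
```

View pics/w1.png

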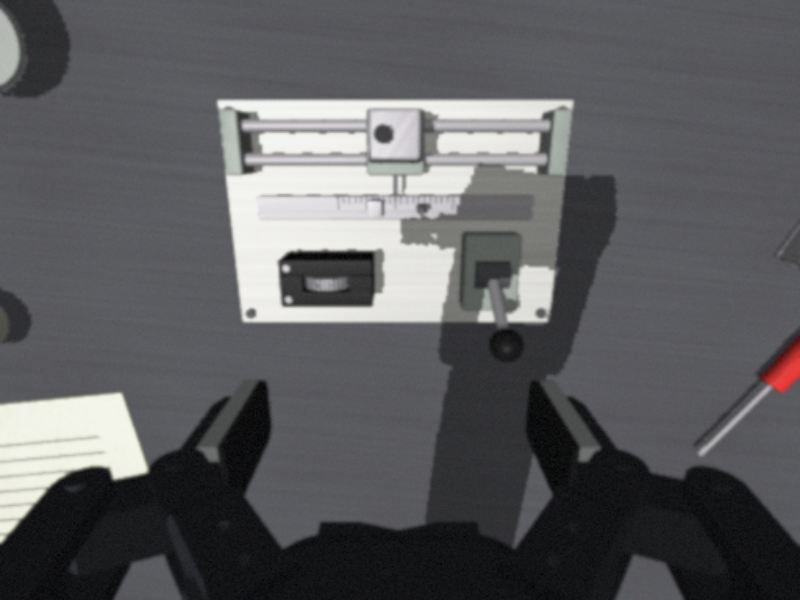

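```bash
cat > b.py <<'E'
from h import *
A=np.array([[100,150],[100,-150],[-100,-150],[-100,150]],float)
p=r.camera_params("wrist")
B=np.array([atz(p,np.array(q)*.64,12)[:2] for q in [(219,100),(573,100),(548,322),(243,322)]])
th,o=fit(A,B); 
R2=np.array([[np.cos(th),-np.sin(th)],[np.sin(th),np.cos(th)]])
print("jig",th,o,"res",np.round(A@R2.T+o-B,1).tolist())
loc=lambda X:(R2.T@(X[:2]-o)).round(1).tolist()
print("cam in tool",(-np.array(p["R"]).T@p["t"]-r.get_eef_pos()))
for n,q,z in [("slotend",(303,284),55),("slotend2",(350,284),55),("ptr",(399,195),42),("pin",(423,208),50),("ball",(507,345),104)]:
    print(n,loc(atz(p,np.array(q)*.64,z)))
np.savez("jig.npz",th=th,o=o)
r.move_gripper(0,20)
w=o+R2@np.array([-50,60.])
r.move_pose([*w,25+50+13+30],rot(th))
im=r.camera("wrist");p=r.camera_params("wrist")
for l in ["wheel_slot","pointer","pin","block","carriage"]:
    d=r.pinpoint("wrist",l); print(l,[(np.round(x["location"],1).tolist(),round(x["confidence"],2)) for x in d[:2]])
print(r.get_time(),r.get_ft_force(),r.get_gripper_width())
cv2.imwrite("pics/w2.png",cv2.resize(im[:,:,::-1],(800,600)))
E
python3 b.py
```

```text
jig 0.08893895605209169 [574.8945691   27.41503766] res [[0.4, 1.9], [0.3, -1.3], [-0.4, -1.5], [-0.3, 0.9]]
cam in tool [ 78.71844675   6.39100844 117.64887797]
slotend [-48.6, 78.5]
slotend2 [-48.5, 38.7]
ptr [24.2, -2.8]
pin [14.6, -22.3]
ball [-82.9, -85.7]
wheel_slot [([250.3, 215.4], 0.72)]
pointer [([341.6, 111.1], 0.6), ([510.7, 307.0], 0.35)]
pin [([359.7, 122.8], 0.7), ([341.0, 113.8], 0.57)]
block [([308.6, 119.3], 0.76)]
carriage [([343.1, 40.3], 0.97), ([324.7, 136.9], 0.51)]
5.5333 [-0.34297858  0.2600531  -0.58551228] -0.20930000734854703
```

View pics/w2.png

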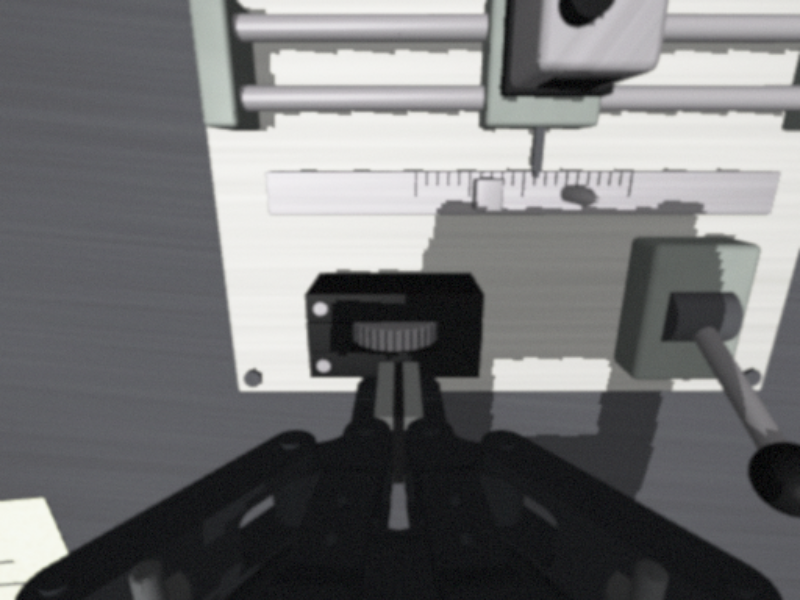

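```bash
cat > s.py <<'E'
from h import *
d=np.load("jig.npz");th=float(d["th"]);o=d["o"]
R2=np.array([[np.cos(th),-np.sin(th)],[np.sin(th),np.cos(th)]])
W=lambda x,y,z:[*(o+R2@np.array([x,y])),z]
loc=lambda X:R2.T@(np.array(X)[:2]-o)
RT=rot(th+np.pi/2)
SX,SY=-49.,59.5
def F():
    f=np.mean([r.get_ft_force() for _ in range(2)],0); return f
def stroke(y0,y1,ztcp,step=2.0,target=9.0):
    """ztcp: starting tcp height for feel; returns contact tcp z"""
    r.servo_line(W(SX,SY+y0,ztcp),RT,60); r.sleep(.15)
    b=F(); z=ztcp; f=0;zc=None;peak=0
    while f<target-1.5:
        z-=.5 if f<1.5 else min(.4,(target-f)/8*.7)
        r.servo_line(W(SX,SY+y0,z),RT,20); 
        f=(F()-b)[2]; peak=max(peak,f)
        if zc is None and f>1.5: zc=z
        if z<25+50.5: r.servo_line(W(SX,SY+y0,ztcp),RT,40); raise SystemExit("no contact")
    log=[]
    n=max(1,int(np.ceil(abs(y1-y0)/step)))
    for y in np.linspace(y0,y1,n+1)[1:]:
        r.servo_line(W(SX,SY+y,z),RT,25)
        v=F()-b;f=v[2];peak=max(peak,f)
        log.append((round(y,1),round(f,1),round(float((R2.T@v[:2])[1]),1)))
        if f>12.5: z+=.4
        elif abs(f-target)>.7: z+=np.clip((f-target)/8*.6,-.3,.3)
    r.servo_line(W(SX,SY+y1,z+4),RT,60)
    print("zc",zc,"zend",z,"peak",peak,log,"t",r.get_time())
    return zc
def look(py,name=None):
    r.move_pose(W(-55,py,132),rot(th)); r.sleep(.1)
    p=r.camera_params("wrist");im=r.camera("wrist")
    out={}
    for l,z in [("pointer",42),("pin",24),("block",24)]:
        q=r.pinpoint("wrist",l)
        if q: out[l]=[(loc(atz(p,x["location"],z)).round(1).tolist(),np.round(x["location"],1).tolist(),round(x["confidence"],2)) for x in q[:2]]
    print(out,r.get_time())
    if name: cv2.imwrite(name,cv2.resize(im[60:240,130:370,::-1],(800,600),interpolation=cv2.INTER_CUBIC))
E
python3 - <<'E'
from s import *
p=r.camera_params("wrist")
for n,q,z in [("ptr",(536,178),42),("ptr2",(341.6*1.5625,111.1*1.5625),42),("pin",(562,192),24),("pintop",(594,196),56),("slot",(394,337),60)]:
    print(n,loc(atz(p,np.array(q)*.64,z)))
r.move_pose(W(SX,SY+7,25+50+13+4),RT)
z=stroke(7.5,-7.5,25+50+13+2.5)
E
```

```text
ptr [19.74080184  0.29235857]
ptr2 [21.54167857  1.41351859]
pin [ 12.52486303 -17.88365156]
pintop [ 13.51469512 -19.27889552]
slot [-45.46147612  60.51765838]
zc 89.5 zend 77.59564143946417 peak 9.846237109134776 [(np.float64(5.6), np.float64(6.9), 1.7), (np.float64(3.8), np.float64(8.0), 3.4), (np.float64(1.9), np.float64(9.0), 3.3), (np.float64(0.0), np.float64(9.8), 4.0), (np.float64(-1.9), np.float64(7.6), 3.6), (np.float64(-3.8), np.float64(9.0), 3.4), (np.float64(-5.6), np.float64(8.3), 4.1), (np.float64(-7.5), np.float64(8.8), 2.9)] t 16.825
```

```bash
python3 - <<'E'
from s import *
stroke(7.5,-7.5,80)
stroke(7.5,-5.5,80)
r.servo_line(W(SX,SY,120),RT,150)
look(-18,"pics/w3.png")
E
```

```text
zc 78.5 zend 77.02002565645276 peak 9.650281752780888 [(np.float64(5.6), np.float64(8.4), 3.3), (np.float64(3.8), np.float64(7.4), 4.6), (np.float64(1.9), np.float64(7.9), 3.9), (np.float64(0.0), np.float64(9.1), 3.9), (np.float64(-1.9), np.float64(8.1), 4.7), (np.float64(-3.8), np.float64(8.8), 3.8), (np.float64(-5.6), np.float64(9.7), 4.2), (np.float64(-7.5), np.float64(8.6), 2.8)] t 21.625
zc 79.0 zend 77.09966389954593 peak 8.511769144407248 [(np.float64(5.6), np.float64(7.5), 2.4), (np.float64(3.8), np.float64(7.7), 4.2), (np.float64(1.9), np.float64(7.8), 4.1), (np.float64(0.1), np.float64(8.2), 3.3), (np.float64(-1.8), np.float64(7.2), 3.2), (np.float64(-3.6), np.float64(8.0), 3.6), (np.float64(-5.5), np.float64(8.5), 3.3)] t 25.675
{'pointer': [([21.7, -13.5], [247.4, 101.1], 0.6)], 'pin': [([14.6, -20.7], [257.4, 110.6], 0.65)], 'block': [([14.7, 16.8], [208.2, 110.4], 0.69)]} 27.6667
```

View pics/w3.png

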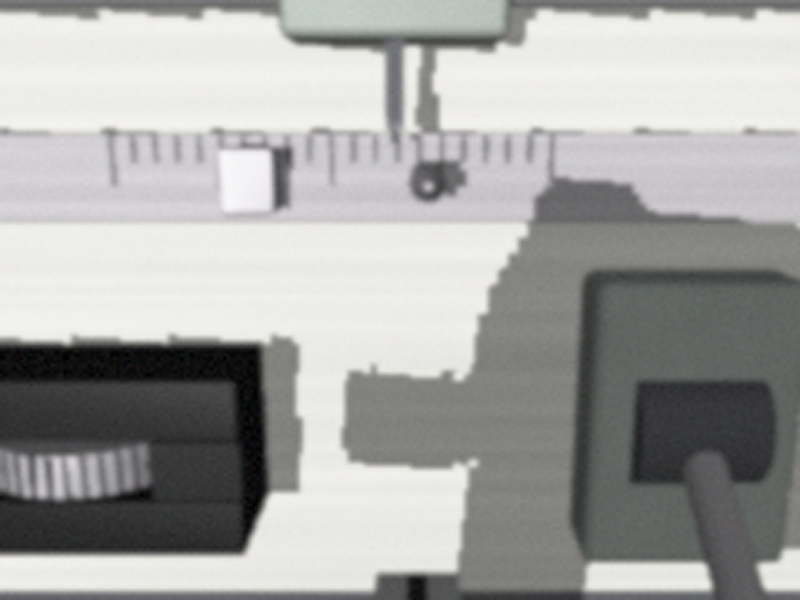

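```bash
python3 - <<'E'
from s import *
r.move_pose(W(SX,SY+7.5,95),RT)
stroke(7.5,-7.5,80)
stroke(4,-1.5,80)
r.servo_line(W(SX,SY,120),RT,150)
look(-20,"pics/w4.png")
E
```

```text
zc 79.0 zend 77.1599664650036 peak 8.796190820070139 [(np.float64(5.6), np.float64(7.2), 3.3), (np.float64(3.8), np.float64(7.4), 2.9), (np.float64(1.9), np.float64(7.2), 3.7), (np.float64(0.0), np.float64(7.8), 4.4), (np.float64(-1.9), np.float64(8.2), 4.2), (np.float64(-3.8), np.float64(8.8), 4.5), (np.float64(-5.6), np.float64(8.2), 4.2), (np.float64(-7.5), np.float64(8.6), 3.2)] t 33.2333
zc 79.0 zend 77.57555382531771 peak 8.742676989145155 [(np.float64(2.2), np.float64(8.7), 3.3), (np.float64(0.3), np.float64(8.3), 2.8), (np.float64(-1.5), np.float64(7.6), 3.3)] t 36.475
{'pointer': [([20.6, -18.9], [252.3, 102.7], 0.79)], 'pin': [([14.7, -20.0], [254.0, 110.4], 0.49)], 'block': [([14.4, 15.6], [207.2, 110.8], 0.87)]} 38.4583
```

View pics/w4.png

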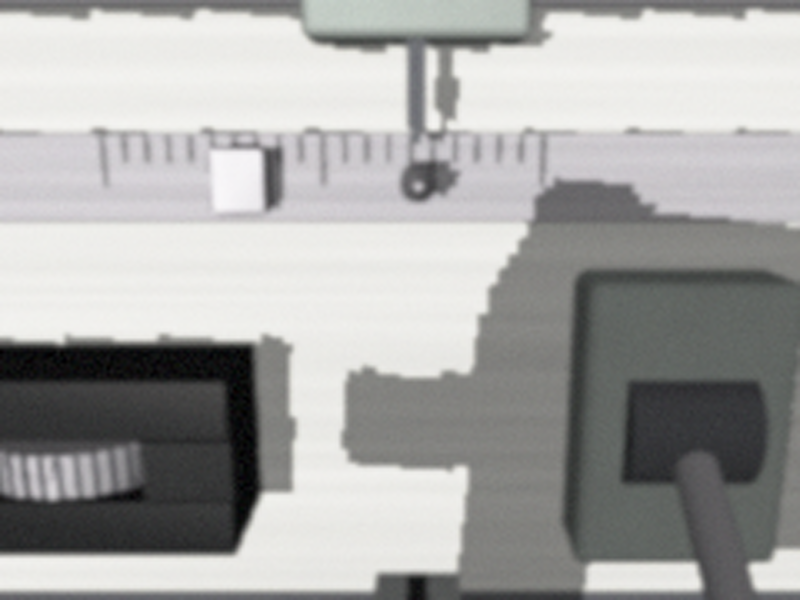

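```bash
python3 - <<'E'
from s import *
RL=rot(th)
r.servo_line(W(-55,-20,190),RL,150)
r.servo_line(W(-120,-85,190),RL,200)
r.servo_line(W(-120,-85,119),RL,150); r.sleep(.2)
b=F()
for x in list(range(-112,-38,8))+[-38]:
    r.servo_line(W(x,-85,119),RL,60); print(x,np.round(R2.T@(F()-b)[:2],1),end=" ")
    if (R2.T@(F()-b)[:2])[0]<-8: break
f=0
while x<-25:
    x+=.7; r.servo_line(W(x,-85,119),RL,20); f=(R2.T@(F()-b)[:2])[0]; print(round(x,1),round(f,1),end=" ")
    if f<-5: break
r.servo_line(W(x-25,-85,119),RL,80)
r.servo_line(W(x-25,-85,200),RL,150)
print(r.get_time())
look(-20,"pics/w5.png") if 0 else None
r.servo_line(W(-90,-20,250),RL,200); r.sleep(.1)
p=r.camera_params("wrist");im=r.camera("wrist")
for l,z in [("pointer",42),("pin",24),("clamp_tip",104)]:
    q=r.pinpoint("wrist",l); print(l,[(loc(atz(p,v["location"],z)).round(1).tolist(),round(v["confidence"],2)) for v in q[:2]])
cv2.imwrite("pics/w5.png",cv2.resize(im[:,:,::-1],(800,600))); print(r.get_time())
E
```

```text
-112 [-1.1  0.6] -104 [0.4 0.6] -96 [-0.7  2.1] -88 [0.3 1.1] -80 [-0.6  1.2] -72 [-0.5  1. ] -64 [0.7 1.5] -56 [-0.1  1. ] -48 [-0.7  1.4] -40 [-1.6  2.3] -38 [-0.6  1.7] -37.3 -0.7 -36.6 -0.9 -35.9 -1.6 -35.2 -1.1 -34.5 -0.7 -33.8 0.2 -33.1 -0.7 -32.4 -2.3 -31.7 -0.1 -31.0 -0.6 -30.3 -1.0 -29.6 -0.7 -28.9 -4.9 -28.2 -7.2 48.1583
pointer [([22.0, -23.3], 0.95)]
pin [([13.6, -19.7], 0.38)]
clamp_tip [([-8.5, -85.2], 0.72), ([-3.4, -6.1], 0.39)]
49.0583
```

View pics/w5.png

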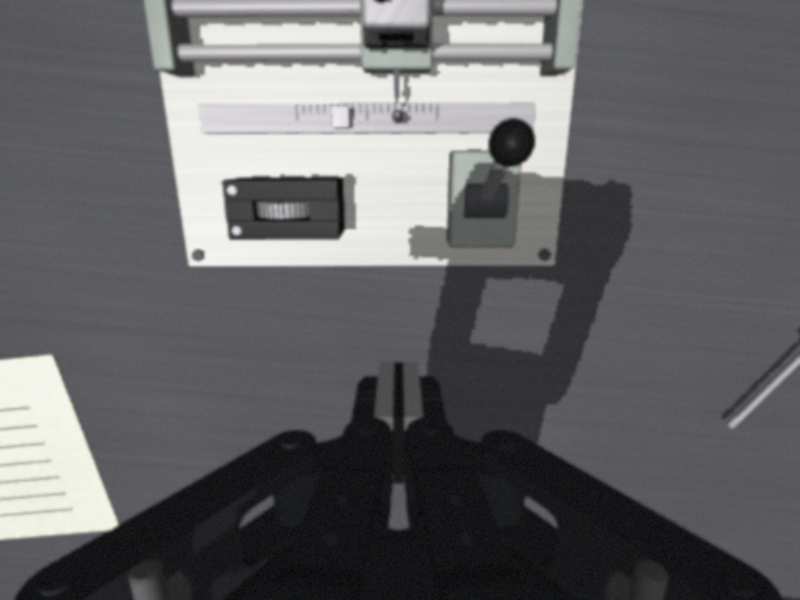

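The lever is fully over, with the ball at (512,142). The pointer at (399,105) is still in line with the pin at (400,116), and the finger is clear.

```bash
python3 -c "
from station import r
print(r.job_done(),r.get_time())"
```

```text
the job is handed in; nothing more can be done
the job is handed in; nothing more can be done
```

The job is handed in, verdict not shown. In the last pictures the pointer was on the round pin to within about 0.5 mm by eye (one network reading put it 3.6 mm off, which I took as noise), the lever was at its stop, and the arm was clear at about 49 s.

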